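# Load a bit cassette into a push-push dock

## Task

Load the orange bit cassette into the blue dock. Lift it out of the rack by its narrow ends, stand it upright on the bare bench and let go, so that you can take it again by its broad faces, as the dock's guide posts leave no room at the ends; then lower it into the dock and press it down until the push-push latch catches. Let go and make sure that it has stayed down latched (another full press would pop it up again), and leave the other two cassettes standing in the rack.

Things in the scene. Friction and masses are not known exactly. Their poses are not given: they have to be found in the camera images.
- cassette_orange_center (a point): Orange cassette, 28 x 56 x 100 mm upright block with black windows: its broad faces (56 wide) look along its own x, its narrow ends (28 wide) along its own y, z up. This point is its centre, 50 mm above its foot and 50 mm below its flat top. Mass 0.10 to 0.20 kg. It can go into the dock either way round (half a turn).
- cassette_grey_center (a point): Grey cassette, 28 x 56 x 100 mm upright block with black windows: its broad faces (56 wide) look along its own x, its narrow ends (28 wide) along its own y, z up. Its centre. Stays in the rack.
- cassette_green_center (a point): Green cassette, 28 x 56 x 100 mm upright block with black windows: its broad faces (56 wide) look along its own x, its narrow ends (28 wide) along its own y, z up. Its centre. Stays in the rack.
- rack: Fixed wooden rack, foot 148 x 78 mm, origin under its centre on the bench. Slots at x = -44, 0, +44 mm, floor 12 mm up; a cassette stands in each, axes along the rack's (top 112 mm up). Plywood cheeks, 8 mm thick, 44 mm wide along y, 106 mm high, stand 4 mm from the broad faces, so only the narrow ends, 6 mm proud of the cheeks, can be gripped. Lips 20 mm high at both long sides of the foot.
- dock: Fixed dock, foot 122 x 110 mm; origin on the bench under the centre of its well. Well 32 mm along x, 60 mm along y: the cassette goes in upright, its x along the dock's x (either way), 2 mm clear all round, and rests on the yellow carriage. Blue walls at both x sides 78 mm high, 6 mm thick in front, 34 mm behind (+x). At each y end a metal post, 44 mm wide, 153 mm high, top flared outward.
- dock_carriage (a joint): Yellow sprung carriage in the well, downward travel in m. 0 = up, as at the start (top of a cassette on it 146 mm above the bench); 0.016 = latched (cassette top 130, centre 80 mm); 0.030 = hard stop (top 116). Upward spring 3.5 N at 0, 6.5 N at 0.030; pressing takes up to 15 N. Let go after a press beyond 0.0275 it is caught at 0.016, shorter: back to 0. From latched such a press frees it: back to 0.
Mind the look-alikes: they are no part of the job. What is shaped like the part that bears cassette_grey_center but pink is not meant.

How it is judged:
On the way, in this order (a step that is already met when the one before it is completed fails the run):
1. the orange cassette stands upright by itself on the bench, out of the rack, and let go (height (world z) of cassette_orange_center between 0.044 and 0.056 m and angle between cassette_orange_center's own z axis and vertical below 0.12 rad and contact force between the fingers and cassette_orange below 0.05 N and linear speed of cassette_orange below 0.03 m/s), for 0.2 s.
2. the orange cassette is in the dock's well and pressed down to the latch's catching point (25 mm of travel) (value of joint dock_carriage above 0.025 m and horizontal distance between cassette_orange_center and dock below 0.008 m and angle between cassette_orange_center's own z axis and vertical below 0.15 rad), for 0.02 s.
At the end, for the whole second after the job is handed in: The orange cassette stands upright in the dock's well (centred within 7 mm, tilted less than 0.12 rad, at rest) on the carriage, which is latched down (12.5 to 19.5 mm of travel) with nothing pressing on it; the grey and green cassettes stand in the rack within 20 mm of where they were (value of joint dock_carriage between 0.0125 and 0.0195 m and horizontal distance between cassette_orange_center and dock below 0.007 m and height (world z) of cassette_orange_center between 0.0745 and 0.086 m and angle between cassette_orange_center's own z axis and vertical below 0.12 rad and linear speed of cassette_orange below 0.02 m/s and distance of each of cassette_grey_center, cassette_green_center from where it was at the start of the episode below 0.02 m and angle between each of cassette_grey_center, cassette_green_center's own z axis and vertical below 0.15 rad); the robot touches nothing.
It fails at once if a cassette that belongs in the rack is lifted out or knocked over (distance of any of cassette_grey_center, cassette_green_center from where it was at the start of the episode above 0.03 m or angle between any of cassette_grey_center, cassette_green_center's own z axis and vertical above 0.3 rad).
It also fails if it takes over 64 s, if anything falls off the work surface, if the arm or the gripper's body presses on something with over 40 N, if the wrist force passes 120 N, or if a joint passes its speed limit or range.

## Robot

A 7-joint arm with a two-finger parallel gripper is mounted at the origin on a cart in front of the work surface, level with it; the furniture and walls round the work are solid. World frame = base frame: x ahead of the robot, y to its left, z up, the work surface at z = 0. Lengths are in m, angles in rad, forces in N, time in s.
With the tool pointing down it reaches from about 0.4 to 0.875 m from the base axis. Payload 19.3 kg.
Tool frame: the origin (TCP) lies at the very end of the fingers, on their centre line; the grasp point (between the pads) lies 19 mm behind it; z points along the fingers, y is the direction in which the jaws open and shut (so a half turn about z gives the same grasp; the last joint's range is limited). The gripper opens to 85 mm and grips with 20 to 120 N. Pads are 22 mm wide; open, the fingers measure 114 mm over their backs; the gripper's body (76 mm by 85 mm) begins 54 mm behind the grasp point. The pads swing forward as they close: fully open they stand 13 mm farther back than shut.
Start: joints at [-1.199, 0.521, -0.036, 1.599, 0.021, 1.021, -0.113], TCP at [0.267, 0.565, 0.231] pointing down, gripper open.
Joint ranges: [-2.91, 2.91], [-0.3, 2.13], [-1.5, 1.42], [0.17, 2.43], [-1.26, 4.41], [0.16, 1.93], [-2.52, 2.52]. Speed limits (rad/s): [1.89, 1.89, 2.39, 2.39, 3.01, 3.01, 3.01].

## Interface

Orientations are given as [roll, pitch, yaw] about the fixed x, y, z axes, in that order (R = Rz(yaw) Ry(pitch) Rx(roll)).
In Python, from workcell import bot gives the robot as it stands. The module is installed in compiled form; this text tells all that it offers.
- The arm moves only by the shell command python3 -m inch 'ROWS' [FORCE]. ROWS is JSON, a list of rows, each an object of numbers: "dx", "dy", "dz": the shift along the tool's x, y, z in mm; "rx", "ry", "rz": the turn, a rotation vector about the tool's x, y, z in rad; "hand": the closure, from -1 (fully open) to 1 (shut), so that 0 is half open. In form: [{"dx": .., "dy": .., "dz": .., "rx": .., "ry": .., "rz": .., "hand": ..}, ...]. A call has 1 to 10 rows; each row shifts and turns the commanded pose from where the row before left it, along the tool's axes as they then stand; what a row does not reach is not made up. A row lasts 1/10 s, in which the tool goes at most 50 mm and 8.59 degrees, less where a joint would pass 70% of its speed; a pose out of reach is approached as far as the arm can. A call with a gripper value outside its range is refused whole. The fingers move at their own pace and stop on an object; FORCE is the grip in N (left out, the last holds). Time passes only in rows, so rows that do not move let the fingers close. It gives the time, the measured TCP pose, the force and the opening at its end, in the units of the state.
- bot.observe(): the state, without advancing time (a new reading comes with each control period).
- bot.grab_frame(name): name is "scene" or "top"; returns (picture, depth): 400x640x3 uint8, red, green, blue; 400x640 float32, m along the optical axis (not along the pixel's ray), 0 where there is no reading.
- bot.get_calibration(name): a dict with "vertical_fov" (degrees; the focal length in pixels is half the picture's height over the tangent of half this angle, whatever the lens; pixels are square), "cx", "cy" (the principal point, pixels), "origin" and "orientation" of the camera in the world. Camera axes: x right, y down, z forward; pixel columns grow to the right and rows downward; lengths in m; the calibration is good to about 2 mm. A picture is of the moment at which its call begins. get_calibration takes no time and is no camera call.
- bot.job_done(): hands the job in, once; it reports no verdict.
Trained networks look in the newest picture that a camera, given by its name, has taken for a name from the list of things; names that differ only in an ending like _2 or _b are one class to them, and where a whole thing is asked for, a point or a joint stands for the part that bears it (a point fixed in the world has none). Each returns a list of dicts, best first, with "score" (0 to 1); they miss things now and then, are a little off and sometimes report something else, mostly with a low value. They report only what shows in the picture. A call takes as long as a camera call. They do not tell look-alikes from the thing itself.
- bot.trace(camera, target): "region" (400x640 bool, what is visible of it) and "box" ([left, top, right, bottom] in pixels, round what is visible of it).
- bot.tip_of(camera, target): "centre" ([row, column] in pixels: a listed point, or the origin of a listed thing).
The state is a dict: "clock": time; "qpos": joint angles; "qd": joint speeds; "joint_efforts": joint torques, N m; "position": TCP position; "tool_rot": TCP orientation; "force": force on the tool from outside, world axes, zero at the start; "moment": the same for the moment, N m; "grip_width": finger opening in m.
Only numpy, scipy, OpenCV 4.12 (cv2) and the standard library are available. Lean on these libraries where they do the work, as an engineer would, in place of code of your own. Each camera call takes 0.05 s, during which the arm holds its last target.

## Working session

There is one attempt and no reset: what is moved stays moved. The work goes in short steps, Python scripts to look and compute and a shell command to move; the robot and the scene stay as the last step left them, time stands still between calls to the robot, and variables do not carry over. Pictures are saved under pics/ and viewed, and the job is handed in when it is done.

```bash
mkdir -p pics; ls
python3 - <<'E'
from workcell import bot
import cv2,numpy as np
print(bot.observe())
for n in ("scene","top"):
    p,d=bot.grab_frame(n); cv2.imwrite(f"pics/{n}0.png",p[:,:,::-1]); np.save(f"pics/{n}0d.npy",d)
    print(n,bot.get_calibration(n))
    for t in ("cassette_orange_center","cassette_grey_center","cassette_green_center","rack","dock"):
        print(t,[(round(r['score'],2),np.round(r['centre'],1)) for r in bot.tip_of(n,t)])
E
```

```text
pics
{'clock': 0.0, 'qpos': array([-1.19918283,  0.52198831, -0.03630278,  1.60000297,  0.02122137,
        1.02108787, -0.11282747]), 'qd': array([ 0.00011509,  0.00059975,  0.00149168, -0.0011929 , -0.00235427,
       -0.00106863, -0.00081647]), 'joint_efforts': array([ 4.23714891e-04, -9.27108192e+01,  1.97998166e+00, -3.69954479e+01,
        1.78474712e-02,  7.96269713e-03, -8.57985810e-06]), 'position': array([0.26714724, 0.56466294, 0.23074383]), 'tool_rot': array([-3.14049685e+00,  1.08697515e-04,  2.69973150e+00]), 'force': array([-0.60000505, -0.27407054, -0.36646908]), 'moment': array([ 0.02610225, -0.01950611, -0.04717508]), 'grip_width': 0.08546299512991164}
scene {'vertical_fov': 56.13382704120825, 'cx': 315.7090484221517, 'cy': 192.54576654448095, 'origin': array([ 0.12475587, -0.35874002,  0.6332543 ]), 'orientation': array([-2.3091729 , -0.01028618, -1.02988085])}
cassette_orange_center [(0.77, array([243.2, 380.1]))]
cassette_grey_center [(0.9, array([193.1, 390.8])), (0.65, array([228.6, 361.3]))]
cassette_green_center [(0.97, array([253.7, 397.4]))]
rack [(0.6, array([259.4, 374.6]))]
dock [(0.71, array([205.4, 236.3]))]
top {'vertical_fov': 43.897585578943925, 'cx': 321.3752842339083, 'cy': 194.023348218016, 'origin': array([ 0.47472082, -0.02213804,  1.05648482]), 'orientation': array([-2.93372828,  0.00307579, -1.7553406 ])}
cassette_orange_center [(0.92, array([216.9, 407.6]))]
cassette_grey_center [(0.76, array([150.2, 374.5])), (0.66, array([260.8, 236.1])), (0.58, array([220. , 383.9]))]
cassette_green_center [(0.78, array([214. , 427.6]))]
rack [(0.56, array([217.6, 404.8]))]
dock [(0.67, array([259.8, 230.3]))]
```

View pics/scene0.png

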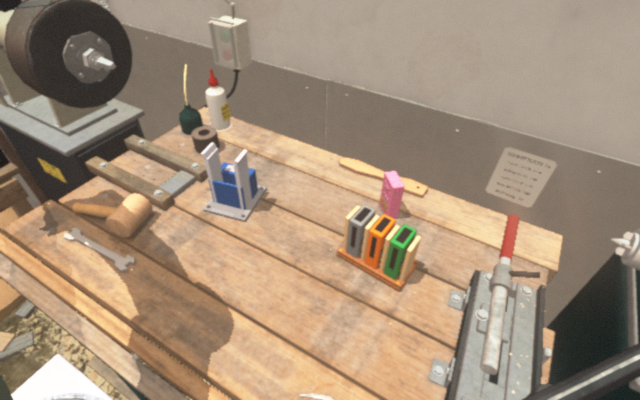

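View pics/top0.png

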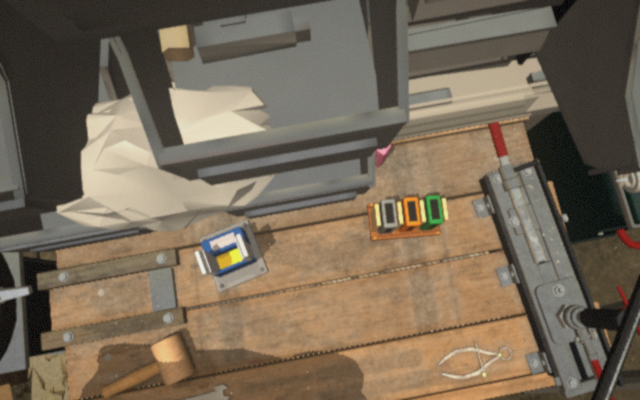

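The rack (scene about 380,245) holds grey (355,230), orange (380,243) and green (402,253). The pink look-alike stands loose behind it at (392,193). The dock is at about (236,190). In the top view something overhangs at the upper left, so I'll check its height with depth.

```bash
cat > h.py <<'E'
import numpy as np,cv2
from scipy.spatial.transform import Rotation as R
from workcell import bot
def cal(n):
    c=bot.get_calibration(n); f=200/np.tan(np.radians(c['vertical_fov'])/2)
    return f,c['cx'],c['cy'],np.array(c['origin']),R.from_euler('xyz',c['orientation']).as_matrix()
def cloud(n,d):
    f,cx,cy,o,M=cal(n); v,u=np.mgrid[0:400,0:640]
    P=np.stack([(u-cx)/f*d,(v-cy)/f*d,d],-1)@M.T+o
    P[d<=0]=np.nan
    return P
def proj(n,X):
    f,cx,cy,o,M=cal(n); p=(np.asarray(X)-o)@M
    return np.stack([cx+f*p[...,0]/p[...,2],cy+f*p[...,1]/p[...,2]],-1)
E
python3 - <<'E'
from h import *
for n in ("scene","top"):
    p=cv2.imread(f"pics/{n}0.png"); d=np.load(f"pics/{n}0d.npy"); P=cloud(n,d)
    hsv=cv2.cvtColor(p,cv2.COLOR_BGR2HSV)
    print(n,"nan",np.isnan(P[...,2]).mean())
    hh=hsv[...,0];s=hsv[...,1];v=hsv[...,2]
    for name,m in (("orange",(hh>5)&(hh<16)&(s>200)&(v>150)),("green",(hh>45)&(hh<80)&(s>130)),("blue",(hh>100)&(hh<125)&(s>130)),("yellow",(hh>24)&(hh<33)&(s>180)),("pink",(hh>150)&(hh<175)&(s>80))):
        q=P[m]; q=q[np.isfinite(q[:,0])&(q[:,0]>.2)&(q[:,2]>-.02)]
        if len(q): print(name,len(q),np.median(q,0).round(3),np.percentile(q,5,0).round(3),np.percentile(q,95,0).round(3))
    for (u,w) in ([(300,250),(100,250),(400,300)] if n=="scene" else [(300,150),(130,150),(380,30),(300,330),(380,300),(385,155),(250,200),(450,60)]): print((u,w),P[w,u].round(3))
    # enlarge
    a=(150,120,440,300) if n=="scene" else (180,180,470,300)
    c=p[a[1]:a[3],a[0]:a[2]]; k=800/c.shape[1]; cv2.imwrite(f"pics/{n}0z.png",cv2.resize(c,None,fx=k,fy=k,interpolation=cv2.INTER_CUBIC))
E
```

```text
scene nan 0.004
orange 100 [ 0.578 -0.227  0.063] [ 0.577 -0.236  0.024] [ 0.605 -0.211  0.112]
green 114 [ 0.587 -0.27   0.114] [ 0.575 -0.279  0.112] [ 0.623 -0.254  0.115]
blue 71 [0.603 0.146 0.08 ] [0.563 0.112 0.078] [0.636 0.186 0.082]
pink 54 [ 0.745 -0.18   0.099] [ 0.733 -0.208  0.056] [ 0.777 -0.166  0.102]
(300, 250) [ 0.549 -0.073  0.002]
(100, 250) [0.324 0.279 0.012]
(400, 300) [ 0.546 -0.301  0.002]
top nan 0.00384375
orange 70 [ 0.6   -0.209  0.11 ] [ 0.579 -0.234  0.106] [ 0.629 -0.206  0.113]
green 402 [ 0.592 -0.276  0.109] [ 0.526 -0.609  0.01 ] [ 0.657 -0.249  0.116]
blue 181 [0.61  0.147 0.078] [ 0.563 -0.167  0.074] [0.639 0.19  0.081]
yellow 25 [0.593 0.146 0.047] [ 0.492 -0.107 -0.003] [0.601 0.569 0.212]
pink 101 [0.54  0.5   0.103] [ 0.273 -0.482 -0.015] [0.737 0.569 0.837]
(300, 150) [ 0.524 -0.024  0.898]
(130, 150) [0.537 0.035 0.89 ]
(380, 30) [ 0.563 -0.059  0.896]
(300, 330) [ 0.421  0.036 -0.001]
(380, 300) [ 0.45  -0.138 -0.001]
(385, 155) [ 0.733 -0.199  0.084]
(250, 200) [ 0.517 -0.001  0.865]
(450, 60) [ 0.583 -0.11   0.817]
```

View pics/scene0z.png

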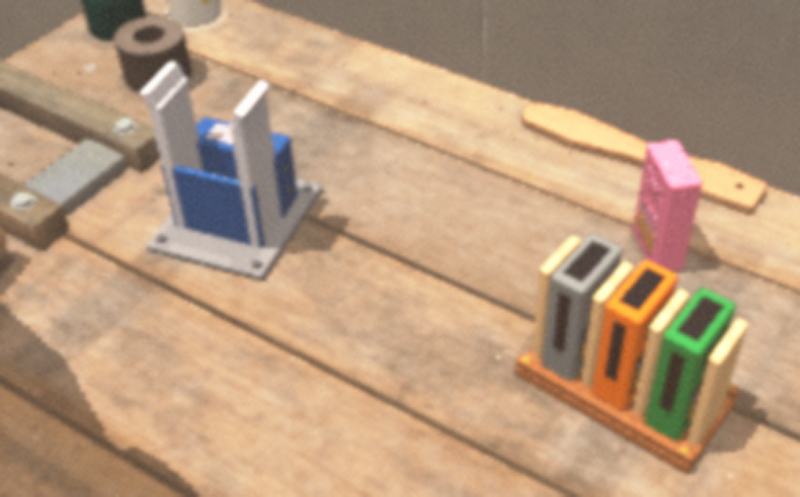

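View pics/top0z.png

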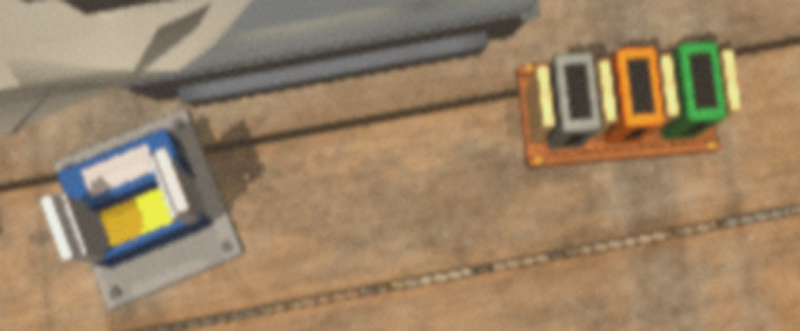

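Run:
```python
from h import *
for n in ("scene","top"):
    d=np.load(f"pics/{n}0d.npy"); P=cloud(n,d).reshape(-1,3)
    m=(abs(P[:,0]-.6)<.12)&(abs(P[:,1]+.22)<.13)&(P[:,2]>.095)&(P[:,2]<.125); q=P[m]
    print(n,'rack',len(q),cv2.minAreaRect((q[:,:2]*1000).astype(np.float32)),np.median(q[:,2]))
    for lo,hi in ((.07,.085),(.1,.15),(.145,.16),(.005,.03),(.03,.065)):
        m=(abs(P[:,0]-.6)<.12)&(abs(P[:,1]-.146)<.12)&(P[:,2]>lo)&(P[:,2]<hi); q=P[m]
        if len(q)>4: print(n,'dock',lo,hi,len(q),cv2.minAreaRect((q[:,:2]*1000).astype(np.float32)),np.median(q[:,2]))
    b=P[(P[:,2]<.015)&(P[:,2]>-.03)&(P[:,0]>.4)&(P[:,0]<.7)&(abs(P[:,1]+.03)<.1)];print('bench',np.median(b[:,2]),len(b))
```

```text
scene rack 1823 ((605.0191650390625, -222.51763916015625), (139.96444702148438, 58.240203857421875), 83.46002960205078) 0.11226926648481017
scene dock 0.07 0.085 464 ((600.133056640625, 146.15335083007812), (73.74748992919922, 85.22704315185547), 11.64831256866455) 0.0789660909739135
scene dock 0.1 0.15 563 ((586.8301391601562, 143.05160522460938), (46.40468215942383, 84.52281188964844), 10.593567848205566) 0.12632395871714264
scene dock 0.145 0.16 191 ((587.2296142578125, 144.16854858398438), (46.23249816894531, 89.58927917480469), 13.014056205749512) 0.15271488814056877
scene dock 0.005 0.03 1141 ((596.9285278320312, 148.706787109375), (231.48651123046875, 243.55499267578125), 87.25926208496094) 0.010866757227693591
scene dock 0.03 0.065 684 ((562.045166015625, 184.80072021484375), (144.96885681152344, 176.9596710205078), 6.60377836227417) 0.04821580625090566
bench 0.002133854995979012 9884
top rack 1824 ((605.3269653320312, -221.058837890625), (140.38568115234375, 57.179344177246094), 84.25228118896484) 0.11063986202809228
top dock 0.07 0.085 791 ((600.7089233398438, 147.92138671875), (72.90270233154297, 84.8979721069336), 12.323341369628906) 0.07775049737425699
top dock 0.1 0.15 322 ((586.1749267578125, 145.20977783203125), (43.59067153930664, 88.54326629638672), 11.890055656433105) 0.13855062230427684
top dock 0.145 0.16 283 ((586.9910278320312, 145.3085174560547), (43.728397369384766, 88.6219482421875), 12.122228622436523) 0.152149487813514
top dock 0.005 0.03 1359 ((577.722412109375, 148.04612731933594), (192.81646728515625, 235.70538330078125), 0.5354508757591248) 0.008371496090493702
top dock 0.03 0.065 626 ((560.5377807617188, 184.72088623046875), (149.27621459960938, 172.465087890625), 4.003252029418945) 0.04578253742022609
bench -0.0001833887435012116 11924
```

Both views agree to about 1.5 mm:
- **Rack:** centre near (0.605, -0.222), long axis at about 84°.
- **Dock:** well at (0.587, 0.1445), +x at about 12° and pointing away from the robot, with the thick wall behind.

There are four cassette-shaped things in the scene view: grey (355,230), orange (380,243), green (402,253) and the loose pink one (392,193). The enlarged crop shows only one orange cassette, in the middle slot between grey and green, so that is the one to take. I'll turn the tool first.

```bash
cat >> h.py <<'E'
def go(x,y,z,jaw):
    """print remaining shift in tool axes (after the turn) and turn"""
    s=bot.observe(); p=np.array(s['position']); M=R.from_euler('xyz',s['tool_rot'])
    yaw=s['tool_rot'][2]
    ty=np.degrees(jaw)+90
    dy=(np.degrees(jaw)+90-np.degrees(yaw)+90)%180-90
    tgt=R.from_euler('xyz',[np.pi,0,yaw+np.radians(dy)])
    rv=(M.inv()*tgt).as_rotvec()
    d=np.array([x,y,z])-p
    print('pos',p.round(4),'rpy',np.array(s['tool_rot']).round(4),'w',round(s['grip_width'],4),'F',np.array(s['force']).round(2),'t',round(s['clock'],2),'q7',round(s['qpos'][6],2))
    print('turn rv',rv.round(4),'shift after turn mm',(tgt.inv().apply(d)*1000).round(1),'shift now mm',(M.inv().apply(d)*1000).round(1))
E
python3 -m inch '[{"rz":0.137},{"rz":0.137},{"rz":0.137},{"rz":0.137},{"rz":0.137},{"rz":0.137},{"rz":0.137},{"rz":0.137},{"rz":0.137}]' 60
python3 -c "
from h import *
go(.605,-.222,.231,np.radians(-6))"
```

```text
pos [0.2672 0.565  0.2313] rpy [-3.1416  0.      2.6998] w 0.0852 F [ 0.1   0.09 -1.01] t 0.6 q7 -0.11
turn rv [-0.      0.      1.2337] shift after turn mm [-7.474e+02  4.182e+02  3.000e-01] shift now mm [-6.418e+02 -5.670e+02  3.000e-01]schema error: expected keys dx, dy, dz, rx, ry, rz, hand
```

```bash
python3 -m inch '[{"dx":0,"dy":0,"dz":0,"rx":0,"ry":0,"rz":0.137,"hand":-1},{"dx":0,"dy":0,"dz":0,"rx":0,"ry":0,"rz":0.137,"hand":-1},{"dx":0,"dy":0,"dz":0,"rx":0,"ry":0,"rz":0.137,"hand":-1},{"dx":0,"dy":0,"dz":0,"rx":0,"ry":0,"rz":0.137,"hand":-1},{"dx":0,"dy":0,"dz":0,"rx":0,"ry":0,"rz":0.137,"hand":-1},{"dx":0,"dy":0,"dz":0,"rx":0,"ry":0,"rz":0.137,"hand":-1},{"dx":0,"dy":0,"dz":0,"rx":0,"ry":0,"rz":0.137,"hand":-1},{"dx":0,"dy":0,"dz":0,"rx":0,"ry":0,"rz":0.137,"hand":-1},{"dx":0,"dy":0,"dz":0,"rx":0,"ry":0,"rz":0.137,"hand":-1}]' 60
python3 -c "
from h import *
go(.605,-.222,.231,np.radians(-6))"
```

```text
clock: 1.5
position: [0.2672, 0.565, 0.2313]
tool_rot: [-3.142, -0.0, 1.461]
force: [0.3, 0.8, 0.1]
grip_width: 0.0853
pos [0.2672 0.565  0.2313] rpy [-3.1416 -0.      1.4612] w 0.0853 F [0.27 0.77 0.1 ] t 1.5 q7 -1.2
turn rv [-0.     -0.     -0.0049] shift after turn mm [-7.474e+02  4.182e+02  3.000e-01] shift now mm [-7.453e+02  4.219e+02  3.000e-01]
```

```bash
python3 -m inch '[{"dx":-37,"dy":21,"dz":0,"rx":0,"ry":0,"rz":0,"hand":-1},{"dx":-37,"dy":21,"dz":0,"rx":0,"ry":0,"rz":0,"hand":-1},{"dx":-37,"dy":21,"dz":0,"rx":0,"ry":0,"rz":0,"hand":-1},{"dx":-37,"dy":21,"dz":0,"rx":0,"ry":0,"rz":0,"hand":-1},{"dx":-37,"dy":21,"dz":0,"rx":0,"ry":0,"rz":0,"hand":-1},{"dx":-37,"dy":21,"dz":0,"rx":0,"ry":0,"rz":0,"hand":-1},{"dx":-37,"dy":21,"dz":0,"rx":0,"ry":0,"rz":0,"hand":-1},{"dx":-37,"dy":21,"dz":0,"rx":0,"ry":0,"rz":0,"hand":-1},{"dx":-37,"dy":21,"dz":0,"rx":0,"ry":0,"rz":0,"hand":-1},{"dx":-37,"dy":21,"dz":0,"rx":0,"ry":0,"rz":0,"hand":-1}]'
python3 -c "
from h import *
go(.605,-.222,.231,np.radians(-6))"
```

```text
clock: 2.5
position: [0.4381, 0.1736, 0.2316]
tool_rot: [3.141, -0.001, 1.467]
force: [1.4, 0.1, -0.0]
grip_width: 0.0854
pos [0.4381 0.1736 0.2316] rpy [ 3.1412e+00 -5.0000e-04  1.4670e+00] w 0.0854 F [ 1.41  0.08 -0.03] t 2.5 q7 -0.46
turn rv [ 0.0004 -0.0005  0.0009] shift after turn mm [-376.   207.3    0.6] shift now mm [-376.2  207.     0.4]
```

```bash
python3 -m inch '[{"dx":-37,"dy":21,"dz":0,"rx":0,"ry":0,"rz":0,"hand":-1},{"dx":-37,"dy":21,"dz":0,"rx":0,"ry":0,"rz":0,"hand":-1},{"dx":-37,"dy":21,"dz":0,"rx":0,"ry":0,"rz":0,"hand":-1},{"dx":-37,"dy":21,"dz":0,"rx":0,"ry":0,"rz":0,"hand":-1},{"dx":-37,"dy":21,"dz":0,"rx":0,"ry":0,"rz":0,"hand":-1},{"dx":-37,"dy":21,"dz":0,"rx":0,"ry":0,"rz":0,"hand":-1},{"dx":-37,"dy":21,"dz":0,"rx":0,"ry":0,"rz":0,"hand":-1},{"dx":-37,"dy":21,"dz":0,"rx":0,"ry":0,"rz":0,"hand":-1},{"dx":-37,"dy":21,"dz":0,"rx":0,"ry":0,"rz":0,"hand":-1},{"dx":-37,"dy":21,"dz":0,"rx":0,"ry":0,"rz":0,"hand":-1}]'
python3 -m inch '[{"dx":0,"dy":0,"dz":0,"rx":0,"ry":0,"rz":0,"hand":-1},{"dx":0,"dy":0,"dz":0,"rx":0,"ry":0,"rz":0,"hand":-1}]'
python3 - <<'E'
from h import *
go(.605,-.222,.231,np.radians(-6))
for n in ("scene","top"):
    p,d=bot.grab_frame(n); cv2.imwrite(f"pics/{n}1.png",p[:,:,::-1])
    P=cloud(n,d).reshape(-1,3)
    m=(abs(P[:,0]-.6)<.12)&(abs(P[:,1]+.22)<.13)&(P[:,2]>.095)&(P[:,2]<.125); q=P[m]
    print(n,'rack',len(q),cv2.minAreaRect((q[:,:2]*1000).astype(np.float32)),np.median(q[:,2]))
E
```

```text
clock: 3.5
position: [0.6087, -0.2162, 0.2313]
tool_rot: [3.141, -0.0, 1.467]
force: [1.2, 1.2, -0.4]
grip_width: 0.0852
clock: 3.7
position: [0.6079, -0.2155, 0.2308]
tool_rot: [-3.141, 0.0, 1.465]
force: [0.6, 0.4, 0.1]
grip_width: 0.0854
pos [ 0.6079 -0.2155  0.2308] rpy [-3.1410e+00  1.0000e-04  1.4652e+00] w 0.0854 F [0.59 0.45 0.12] t 3.7 q7 0.38
turn rv [-0.0006  0.0001 -0.0009] shift after turn mm [-6.8 -2.2 -0.2] shift now mm [-6.8 -2.2 -0.2]
scene rack 1816 ((605.0150756835938, -222.52542114257812), (140.1121063232422, 58.43244171142578), 83.63645935058594) 0.11223017645562211
top rack 918 ((608.6007690429688, -188.93614196777344), (75.08363342285156, 56.68925094604492), 84.59862518310547) 0.11052881622452804
```

View pics/scene1.png

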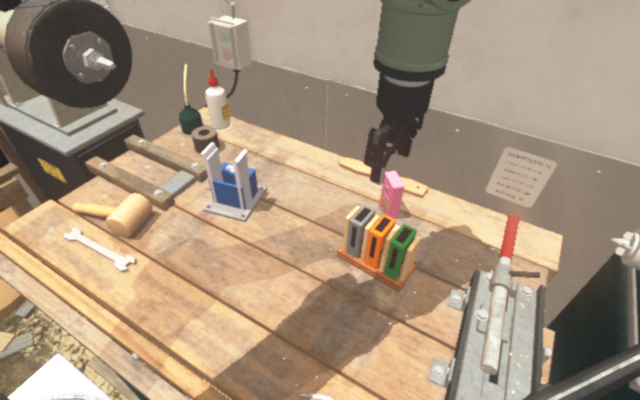

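The gripper hangs above the rack (fingertips at about 378,170) and the rack is unobstructed at (380,245). Next I'll measure the orange top itself.

Run:
```python
from h import *
for n,i in (("scene",0),("top",0)):
    p=cv2.imread(f"pics/{n}0.png"); d=np.load(f"pics/{n}0d.npy"); P=cloud(n,d)
    hsv=cv2.cvtColor(p,cv2.COLOR_BGR2HSV)
    for nm,(a,b,s) in dict(orange=(3,18,170),green=(45,85,100)).items():
        m=(hsv[...,0]>a)&(hsv[...,0]<b)&(hsv[...,1]>s)&(P[...,2]>.105)&(P[...,2]<.118)&(abs(P[...,0]-.6)<.06)&(abs(P[...,1]+.22)<.1)
        q=P[m]; print(n,nm,len(q),cv2.minAreaRect((q[:,:2]*1000).astype(np.float32)))
```

```text
scene orange 184 ((604.2341918945312, -222.50509643554688), (27.602136611938477, 56.68629837036133), 83.90171813964844)
scene green 265 ((599.7601318359375, -266.5350341796875), (28.03347396850586, 56.579490661621094), 83.20327758789062)
top orange 269 ((605.6265258789062, -221.02720642089844), (28.17072868347168, 56.67185592651367), 83.97840118408203)
top green 286 ((601.0834350585938, -264.32958984375), (28.362071990966797, 56.2222900390625), 84.20600128173828)
```

```bash
python3 -m inch '[{"dx":-6.7,"dy":-2.2,"dz":0,"rx":0,"ry":0,"rz":0,"hand":-1},{"dx":0,"dy":0,"dz":25,"rx":0,"ry":0,"rz":0,"hand":-1},{"dx":0,"dy":0,"dz":30,"rx":0,"ry":0,"rz":0,"hand":-1},{"dx":0,"dy":0,"dz":30,"rx":0,"ry":0,"rz":0,"hand":-1},{"dx":0,"dy":0,"dz":10,"rx":0,"ry":0,"rz":0,"hand":-1},{"dx":0,"dy":0,"dz":0,"rx":0,"ry":0,"rz":0,"hand":-1},{"dx":0,"dy":0,"dz":0,"rx":0,"ry":0,"rz":0,"hand":-1}]'
python3 - <<'E'
from h import *
go(.605,-.2218,.072,np.radians(-6))
p,d=bot.grab_frame("scene"); cv2.imwrite("pics/s2.png",cv2.resize(p[130:290,290:490,::-1],None,fx=4,fy=4))
E
```

```text
clock: 4.5
position: [0.6057, -0.2213, 0.1377]
tool_rot: [3.14, 0.0, 1.467]
force: [1.2, 0.1, 0.7]
grip_width: 0.0852
pos [ 0.6057 -0.2213  0.1377] rpy [3.1403e+00 3.0000e-04 1.4669e+00] w 0.0852 F [1.24 0.07 0.73] t 4.5 q7 0.43
turn rv [0.0013 0.0003 0.0009] shift after turn mm [-0.6 -0.7 65.7] shift now mm [-0.6 -0.8 65.7]
```

View pics/s2.png

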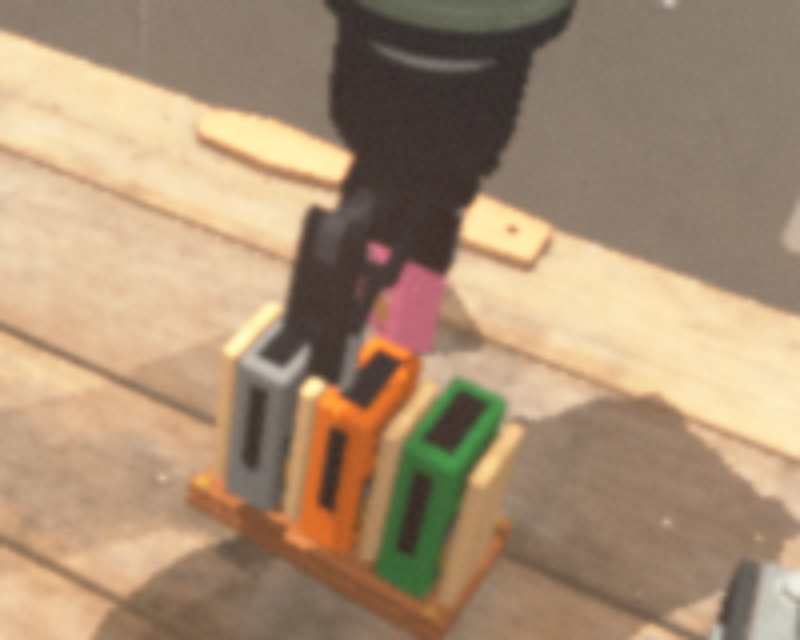

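The near finger's tip shows at crop (328,372), in front of the orange end. I'll check that against a projection before descending.

Run:
```python
from h import *
s=bot.observe();p=s['position'];M=R.from_euler('xyz',s['tool_rot']).as_matrix()
for off in ([0,.045,-.013],[0,.055,-.013],[.011,.045,-.013],[-.011,.045,-.013],[0,-.045,-.013]):
    uv=proj("scene",p+M@np.array(off)); print(off,uv.round(1),((uv-[290,130])*4).round())
print(((proj("scene",[[.577,-.219,.112],[.605,-.222,.112]])-[290,130])*4).round())
```

```text
[0, 0.045, -0.013] [396.1 197. ] [424. 268.]
[0, 0.055, -0.013] [398.6 194.1] [434. 257.]
[0.011, 0.045, -0.013] [390.9 194.6] [404. 258.]
[-0.011, 0.045, -0.013] [401.3 199.4] [445. 278.]
[0, -0.045, -0.013] [371.7 224.9] [327. 379.]
[[337. 417.]
 [367. 381.]]
```

Observed and projected tips match, so I'll descend and then close.

```bash
python3 -m inch '[{"dx":-0.5,"dy":-0.7,"dz":20,"rx":0,"ry":0,"rz":0,"hand":-1},{"dx":0,"dy":0,"dz":20,"rx":0,"ry":0,"rz":0,"hand":-1},{"dx":0,"dy":0,"dz":16,"rx":0,"ry":0,"rz":0,"hand":-1},{"dx":0,"dy":0,"dz":10,"rx":0,"ry":0,"rz":0,"hand":-1},{"dx":0,"dy":0,"dz":0,"rx":0,"ry":0,"rz":0,"hand":-1}]'
python3 -m inch '[{"dx":0,"dy":0,"dz":0,"rx":0,"ry":0,"rz":0,"hand":1},{"dx":0,"dy":0,"dz":0,"rx":0,"ry":0,"rz":0,"hand":1},{"dx":0,"dy":0,"dz":0,"rx":0,"ry":0,"rz":0,"hand":1},{"dx":0,"dy":0,"dz":0,"rx":0,"ry":0,"rz":0,"hand":1},{"dx":0,"dy":0,"dz":0,"rx":0,"ry":0,"rz":0,"hand":1}]' 60
python3 -c "
from h import *
go(.605,-.2218,.072,np.radians(-6))"
```

```text
clock: 5.05
position: [0.6042, -0.2214, 0.0696]
tool_rot: [-3.141, -0.0, 1.467]
force: [0.4, 0.7, 0.3]
grip_width: 0.0854
clock: 5.55
position: [0.605, -0.2218, 0.0714]
tool_rot: [3.14, 0.0, 1.467]
force: [0.1, -0.2, 4.7]
grip_width: 0.0555
pos [ 0.605  -0.2218  0.0714] rpy [3.1402e+00 2.0000e-04 1.4667e+00] w 0.0555 F [ 0.09 -0.24  4.68] t 5.55 q7 0.46
turn rv [0.0014 0.0002 0.0006] shift after turn mm [-0.   0.  -0.6] shift now mm [-0.   0.  -0.6]
```

```bash
python3 -m inch '[{"dx":0,"dy":0,"dz":-8,"rx":0,"ry":0,"rz":0,"hand":1},{"dx":0,"dy":0,"dz":-16,"rx":0,"ry":0,"rz":0,"hand":1},{"dx":0,"dy":0,"dz":-20,"rx":0,"ry":0,"rz":0,"hand":1},{"dx":0,"dy":0,"dz":-20,"rx":0,"ry":0,"rz":0,"hand":1},{"dx":0,"dy":0,"dz":-20,"rx":0,"ry":0,"rz":0,"hand":1},{"dx":0,"dy":0,"dz":-20,"rx":0,"ry":0,"rz":0,"hand":1},{"dx":0,"dy":0,"dz":-16,"rx":0,"ry":0,"rz":0,"hand":1},{"dx":0,"dy":0,"dz":-8,"rx":0,"ry":0,"rz":0,"hand":1},{"dx":0,"dy":0,"dz":0,"rx":0,"ry":0,"rz":0,"hand":1}]'
python3 - <<'E'
from h import *
go(.52,-.04,.2,np.radians(-6))
p,d=bot.grab_frame("scene"); cv2.imwrite("pics/s3.png",cv2.resize(p[100:290,190:490,::-1],None,fx=2.6,fy=2.6))
E
```

```text
clock: 6.45
position: [0.605, -0.2216, 0.2]
tool_rot: [3.139, 0.0, 1.467]
force: [-0.0, -0.5, -1.8]
grip_width: 0.0553
pos [ 0.605  -0.2216  0.2   ] rpy [3.1393e+00 2.0000e-04 1.4668e+00] w 0.0553 F [-0.04 -0.49 -1.82] t 6.45 q7 0.4
turn rv [0.0023 0.0002 0.0007] shift after turn mm [ 171.8 -103.5    0. ] shift now mm [ 171.8 -103.4   -0.3]
```

View pics/s3.png

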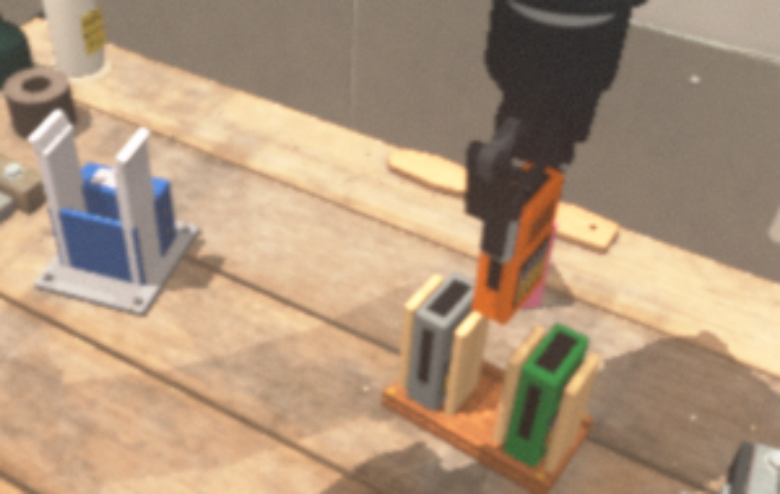

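Orange is lifted clear; grey and green stand undisturbed. Next I'll carry it to the bare bench, after checking the spot for plank gaps.

```bash
python3 - <<'E'
from h import *
p=cv2.imread("pics/top0.png");d=np.load("pics/top0d.npy");P=cloud("top",d)
for c in ((.52,-.04),):
    q=np.array([[c[0]+a,c[1]+b,0] for a,b in ((-.03,-.016),(.03,-.016),(.03,.016),(-.03,.016))])
    cv2.polylines(p,[proj("top",q).round().astype(int)],True,(0,0,255),1)
    m=(abs(P[...,0]-c[0])<.05)&(abs(P[...,1]-c[1])<.05); print(c,np.percentile(P[m][:,2],[0,5,50,95,100]).round(4))
cv2.imwrite("pics/spot.png",cv2.resize(p[180:330,180:460],None,fx=2.8,fy=2.8))
E
python3 -m inch '[{"dx":20,"dy":-12,"dz":0,"rx":0,"ry":0,"rz":0,"hand":1},{"dx":26,"dy":-15.5,"dz":0,"rx":0,"ry":0,"rz":0,"hand":1},{"dx":26,"dy":-15.5,"dz":0,"rx":0,"ry":0,"rz":0,"hand":1},{"dx":26,"dy":-15.5,"dz":0,"rx":0,"ry":0,"rz":0,"hand":1},{"dx":26,"dy":-15.5,"dz":0,"rx":0,"ry":0,"rz":0,"hand":1},{"dx":24,"dy":-15.5,"dz":0,"rx":0,"ry":0,"rz":0,"hand":1},{"dx":16,"dy":-10,"dz":0,"rx":0,"ry":0,"rz":0,"hand":1},{"dx":8,"dy":-4,"dz":0,"rx":0,"ry":0,"rz":0,"hand":1},{"dx":0,"dy":0,"dz":0,"rx":0,"ry":0,"rz":0,"hand":1}]'
```

```text
(0.52, -0.04) [-0.4036  0.0025  0.8861  0.9836  0.9922]
clock: 7.4
position: [0.5192, -0.0389, 0.198]
tool_rot: [-3.141, -0.0, 1.468]
force: [0.4, -0.7, -0.8]
grip_width: 0.0556
```

View pics/spot.png

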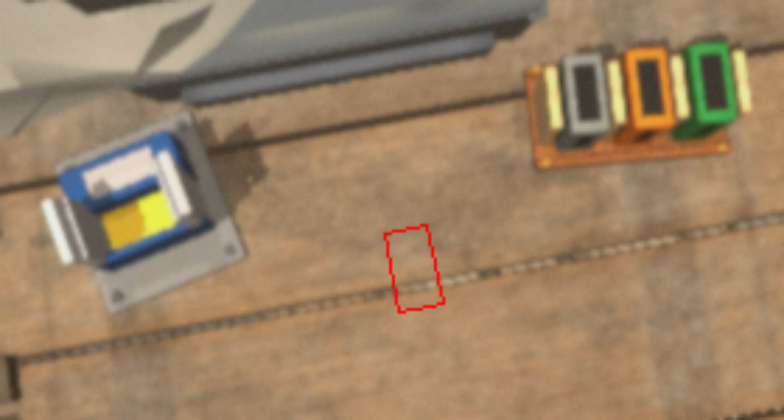

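The footprint (red, 415,268) would straddle a plank gap, so I'll shift 40 mm further out onto the plain plank and then descend.

```bash
python3 -m inch '[{"dx":0,"dy":16,"dz":0,"rx":0,"ry":0,"rz":0,"hand":1},{"dx":0,"dy":24,"dz":15,"rx":0,"ry":0,"rz":0,"hand":1},{"dx":0,"dy":0,"dz":25,"rx":0,"ry":0,"rz":0,"hand":1},{"dx":0,"dy":0,"dz":30,"rx":0,"ry":0,"rz":0,"hand":1},{"dx":0,"dy":0,"dz":28,"rx":0,"ry":0,"rz":0,"hand":1},{"dx":0,"dy":0,"dz":20,"rx":0,"ry":0,"rz":0,"hand":1},{"dx":0,"dy":0,"dz":10,"rx":0,"ry":0,"rz":0,"hand":1},{"dx":0,"dy":0,"dz":0,"rx":0,"ry":0,"rz":0,"hand":1},{"dx":0,"dy":0,"dz":0,"rx":0,"ry":0,"rz":0,"hand":1}]'
python3 - <<'E'
from h import *
go(.56,-.04,.06,np.radians(-6))
p,d=bot.grab_frame("scene"); cv2.imwrite("pics/s4.png",cv2.resize(p[110:290,230:430,::-1],None,fx=3.5,fy=3.5))
E
```

```text
clock: 8.3
position: [0.5597, -0.0445, 0.0709]
tool_rot: [3.141, 0.0, 1.466]
force: [-0.4, -0.2, -1.4]
grip_width: 0.0554
pos [ 0.5597 -0.0445  0.0709] rpy [3.1409e+00 2.0000e-04 1.4661e+00] w 0.0554 F [-0.45 -0.2  -1.36] t 8.3 q7 0.2
turn rv [0.0007 0.0002 0.    ] shift after turn mm [ 4.5 -0.2 10.9] shift now mm [ 4.5 -0.2 10.9]
```

View pics/s4.png

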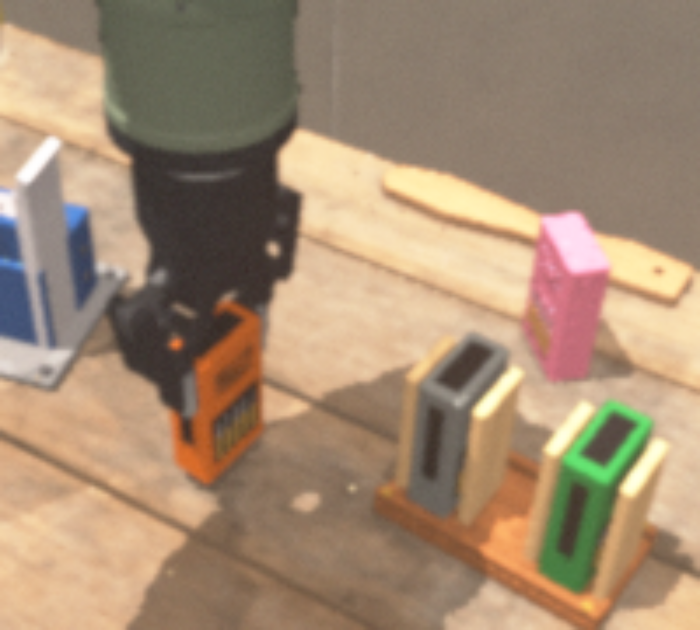

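Upright, about 11 mm above the bench at crop (215,400). I'll ease it down and watch the force.

```bash
python3 -m inch '[{"dx":0,"dy":0,"dz":6,"rx":0,"ry":0,"rz":0,"hand":1},{"dx":0,"dy":0,"dz":3,"rx":0,"ry":0,"rz":0,"hand":1},{"dx":0,"dy":0,"dz":1,"rx":0,"ry":0,"rz":0,"hand":1},{"dx":0,"dy":0,"dz":0,"rx":0,"ry":0,"rz":0,"hand":1}]'
python3 -m inch '[{"dx":0,"dy":0,"dz":1,"rx":0,"ry":0,"rz":0,"hand":1},{"dx":0,"dy":0,"dz":0,"rx":0,"ry":0,"rz":0,"hand":1}]'
```

```text
clock: 8.75
position: [0.5592, -0.0438, 0.0602]
tool_rot: [-3.141, 0.0, 1.467]
force: [0.4, -1.0, -1.4]
grip_width: 0.0552
clock: 8.95
position: [0.5593, -0.0438, 0.0594]
tool_rot: [3.141, -0.0, 1.467]
force: [0.4, 0.3, -1.5]
grip_width: 0.0558
```

```bash
python3 -m inch '[{"dx":0,"dy":0,"dz":0.7,"rx":0,"ry":0,"rz":0,"hand":1},{"dx":0,"dy":0,"dz":0,"rx":0,"ry":0,"rz":0,"hand":1}]'
python3 -m inch '[{"dx":0,"dy":0,"dz":0.7,"rx":0,"ry":0,"rz":0,"hand":1},{"dx":0,"dy":0,"dz":0,"rx":0,"ry":0,"rz":0,"hand":1}]'
```

```text
clock: 9.15
position: [0.5594, -0.0439, 0.0593]
tool_rot: [3.141, -0.0, 1.467]
force: [-3.1, 0.8, 12.7]
grip_width: 0.0558
clock: 9.35
position: [0.5594, -0.0439, 0.0592]
tool_rot: [3.141, -0.001, 1.467]
force: [-6.5, 2.4, 27.9]
grip_width: 0.0557
```

Contact at TCP z = 0.0593. I'll back off the excess and open.

```bash
python3 -m inch '[{"dx":0,"dy":0,"dz":-1.2,"rx":0,"ry":0,"rz":0,"hand":1},{"dx":0,"dy":0,"dz":0,"rx":0,"ry":0,"rz":0,"hand":1}]'
python3 -m inch '[{"dx":0,"dy":0,"dz":0,"rx":0,"ry":0,"rz":0,"hand":0.1},{"dx":0,"dy":0,"dz":0,"rx":0,"ry":0,"rz":0,"hand":-1},{"dx":0,"dy":0,"dz":0,"rx":0,"ry":0,"rz":0,"hand":-1},{"dx":0,"dy":0,"dz":0,"rx":0,"ry":0,"rz":0,"hand":-1},{"dx":0,"dy":0,"dz":0,"rx":0,"ry":0,"rz":0,"hand":-1},{"dx":0,"dy":0,"dz":0,"rx":0,"ry":0,"rz":0,"hand":-1},{"dx":0,"dy":0,"dz":0,"rx":0,"ry":0,"rz":0,"hand":-1}]'
python3 -m inch '[{"dx":0,"dy":0,"dz":-15,"rx":0,"ry":0,"rz":0,"hand":-1},{"dx":0,"dy":0,"dz":-25,"rx":0,"ry":0,"rz":0,"hand":-1},{"dx":0,"dy":0,"dz":-25,"rx":0,"ry":0,"rz":0,"hand":-1},{"dx":0,"dy":0,"dz":-15,"rx":0,"ry":0,"rz":0,"hand":-1},{"dx":0,"dy":0,"dz":0,"rx":0,"ry":0,"rz":0,"hand":-1}]'
python3 - <<'E'
from h import *
for n in ("scene","top"):
    p,d=bot.grab_frame(n); cv2.imwrite(f"pics/{n}5.png",p[:,:,::-1]);np.save(f"pics/{n}5d.npy",d); P=cloud(n,d)
    hsv=cv2.cvtColor(p,cv2.COLOR_RGB2HSV)
    m=(abs(P[...,0]-.56)<.06)&(abs(P[...,1]+.044)<.06)
    mm=m&(P[...,2]>.093)&(P[...,2]<.107); q=P[mm]; print(n,len(q),cv2.minAreaRect((q[:,:2]*1000).astype(np.float32)) if len(q)>3 else '')
    mo=mm&(hsv[...,0]>3)&(hsv[...,0]<18)&(hsv[...,1]>170);q=P[mo]; print(n,len(q),cv2.minAreaRect((q[:,:2]*1000).astype(np.float32)) if len(q)>3 else '', np.median(q[:,2]) if len(q) else '')
go(.56,-.044,.2,np.radians(84))
cv2.imwrite("pics/s5.png",cv2.resize(cv2.imread("pics/scene5.png")[110:290,230:430],None,fx=3.5,fy=3.5))
E
```

```text
clock: 9.55
position: [0.5594, -0.0438, 0.0594]
tool_rot: [3.141, -0.0, 1.467]
force: [0.4, 0.2, 4.4]
grip_width: 0.0555
clock: 10.25
position: [0.5592, -0.0438, 0.0591]
tool_rot: [-3.142, 0.0, 1.467]
force: [-0.5, 0.2, 0.8]
grip_width: 0.0854
clock: 10.75
position: [0.5603, -0.0439, 0.142]
tool_rot: [3.138, -0.001, 1.467]
force: [0.4, 0.9, 0.1]
grip_width: 0.0855
scene 342 ((559.0064697265625, -45.016265869140625), (28.933853149414062, 56.73888397216797), 84.61512756347656)
scene 227 ((557.9028930664062, -46.04436492919922), (27.28108024597168, 54.37068557739258), 82.60498046875) 0.10140674052472642
top 0 
top 0  
pos [ 0.5593 -0.0437  0.1397] rpy [ 3.1407e+00 -3.0000e-04  1.4669e+00] w 0.0852 F [ 0.67 -0.05 -0.9 ] t 10.85 q7 0.16
turn rv [ 9.0000e-04  4.0000e-04 -1.5699e+00] shift after turn mm [ -0.7  -0.3 -60.3] shift now mm [ -0.2   0.8 -60.3]
```

View pics/s5.png

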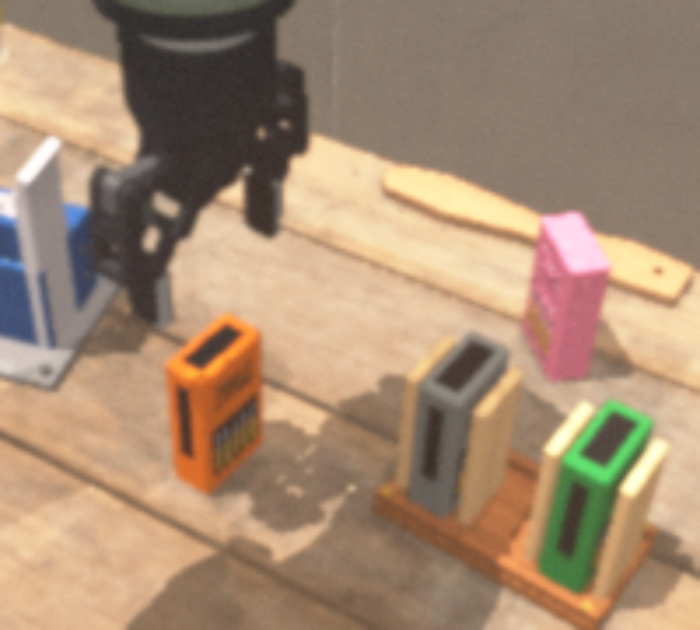

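Orange stands upright by itself at crop (215,400), centre about (0.559, -0.044). Next I'll turn the jaws 90° for the broad faces.

```bash
python3 -m inch '[{"dx":0,"dy":0,"dz":0,"rx":0,"ry":0,"rz":-0.143,"hand":-1},{"dx":0,"dy":0,"dz":0,"rx":0,"ry":0,"rz":-0.143,"hand":-1},{"dx":0,"dy":0,"dz":0,"rx":0,"ry":0,"rz":-0.143,"hand":-1},{"dx":0,"dy":0,"dz":0,"rx":0,"ry":0,"rz":-0.143,"hand":-1},{"dx":0,"dy":0,"dz":0,"rx":0,"ry":0,"rz":-0.143,"hand":-1},{"dx":0,"dy":0,"dz":0,"rx":0,"ry":0,"rz":-0.143,"hand":-1},{"dx":0,"dy":0,"dz":0,"rx":0,"ry":0,"rz":-0.143,"hand":-1},{"dx":0,"dy":0,"dz":0,"rx":0,"ry":0,"rz":-0.143,"hand":-1},{"dx":0,"dy":0,"dz":0,"rx":0,"ry":0,"rz":-0.143,"hand":-1},{"dx":0,"dy":0,"dz":0,"rx":0,"ry":0,"rz":-0.143,"hand":-1}]'
python3 -m inch '[{"dx":0,"dy":0,"dz":0,"rx":0,"ry":0,"rz":-0.14,"hand":-1},{"dx":0,"dy":0,"dz":0,"rx":0,"ry":0,"rz":0,"hand":-1}]'
python3 -c "
from h import *
go(.5593,-.0439,.069,np.radians(84.05))"
```

```text
clock: 11.85
position: [0.5587, -0.0438, 0.1384]
tool_rot: [-3.141, -0.001, 2.903]
force: [-0.2, 0.2, -0.5]
grip_width: 0.0851
clock: 12.05
position: [0.5587, -0.044, 0.1385]
tool_rot: [3.141, -0.001, 3.039]
force: [0.5, 0.0, -0.7]
grip_width: 0.0856
pos [ 0.5587 -0.044   0.1385] rpy [ 3.1414e+00 -1.3000e-03  3.0390e+00] w 0.0856 F [ 0.51  0.02 -0.72] t 12.05 q7 1.42
turn rv [ 0.0002 -0.0013  0.0013] shift after turn mm [-0.5  0.2 69.5] shift now mm [-0.6  0.2 69.5]
```

```bash
python3 -m inch '[{"dx":-0.5,"dy":0.2,"dz":15,"rx":0,"ry":0,"rz":0.001,"hand":-1},{"dx":0,"dy":0,"dz":25,"rx":0,"ry":0,"rz":0,"hand":-1},{"dx":0,"dy":0,"dz":20,"rx":0,"ry":0,"rz":0,"hand":-1},{"dx":0,"dy":0,"dz":9.5,"rx":0,"ry":0,"rz":0,"hand":-1},{"dx":0,"dy":0,"dz":0,"rx":0,"ry":0,"rz":0,"hand":-1}]'
python3 -m inch '[{"dx":0,"dy":0,"dz":0,"rx":0,"ry":0,"rz":0,"hand":1},{"dx":0,"dy":0,"dz":0,"rx":0,"ry":0,"rz":0,"hand":1},{"dx":0,"dy":0,"dz":0,"rx":0,"ry":0,"rz":0,"hand":1},{"dx":0,"dy":0,"dz":0,"rx":0,"ry":0,"rz":0,"hand":1},{"dx":0,"dy":0,"dz":0,"rx":0,"ry":0,"rz":0,"hand":1},{"dx":0,"dy":0,"dz":0,"rx":0,"ry":0,"rz":0,"hand":1},{"dx":0,"dy":0,"dz":0,"rx":0,"ry":0,"rz":0,"hand":1},{"dx":0,"dy":0,"dz":0,"rx":0,"ry":0,"rz":0,"hand":1}]' 80
python3 -c "
from h import *
go(.5593,-.0439,.069,np.radians(84.05))"
```

```text
clock: 12.55
position: [0.5589, -0.0437, 0.0684]
tool_rot: [-3.141, -0.002, 3.033]
force: [-0.4, -0.3, 0.6]
grip_width: 0.0853
clock: 13.35
position: [0.5601, -0.0438, 0.0704]
tool_rot: [3.142, 0.001, 3.035]
force: [-1.2, -0.5, 8.6]
grip_width: 0.0269
pos [ 0.5601 -0.0438  0.0704] rpy [3.1416e+00 1.1000e-03 3.0354e+00] w 0.0269 F [-1.15 -0.5   8.63] t 13.35 q7 1.41
turn rv [ 0.      0.0011 -0.0023] shift after turn mm [ 0.8 -0.2  1.4] shift now mm [ 0.8 -0.2  1.4]
```

```bash
python3 -m inch '[{"dx":0,"dy":0,"dz":-8,"rx":0,"ry":0,"rz":0,"hand":1},{"dx":0,"dy":0,"dz":-16,"rx":0,"ry":0,"rz":0,"hand":1},{"dx":0,"dy":0,"dz":-25,"rx":0,"ry":0,"rz":0,"hand":1},{"dx":0,"dy":0,"dz":-30,"rx":0,"ry":0,"rz":0,"hand":1},{"dx":0,"dy":0,"dz":-35,"rx":0,"ry":0,"rz":0,"hand":1},{"dx":0,"dy":0,"dz":-35,"rx":0,"ry":0,"rz":0,"hand":1},{"dx":0,"dy":0,"dz":-25,"rx":0,"ry":0,"rz":0,"hand":1},{"dx":0,"dy":0,"dz":-16,"rx":0,"ry":0,"rz":0,"hand":1},{"dx":0,"dy":0,"dz":0,"rx":0,"ry":0,"rz":0,"hand":1}]'
python3 -m inch '[{"dx":0,"dy":0,"dz":0,"rx":0,"ry":0,"rz":0.1397,"hand":1},{"dx":0,"dy":0,"dz":0,"rx":0,"ry":0,"rz":0.1397,"hand":1},{"dx":0,"dy":0,"dz":0,"rx":0,"ry":0,"rz":0.1397,"hand":1},{"dx":0,"dy":0,"dz":0,"rx":0,"ry":0,"rz":0.1397,"hand":1},{"dx":0,"dy":0,"dz":0,"rx":0,"ry":0,"rz":0.1397,"hand":1},{"dx":0,"dy":0,"dz":0,"rx":0,"ry":0,"rz":0.1397,"hand":1},{"dx":0,"dy":0,"dz":0,"rx":0,"ry":0,"rz":0.1397,"hand":1},{"dx":0,"dy":0,"dz":0,"rx":0,"ry":0,"rz":0.1397,"hand":1},{"dx":0,"dy":0,"dz":0,"rx":0,"ry":0,"rz":0.1397,"hand":1},{"dx":0,"dy":0,"dz":0,"rx":0,"ry":0,"rz":0,"hand":1}]'
python3 -c "
from h import *
go(.587,.1445,.26,np.radians(12.1))"
```

```text
clock: 14.25
position: [0.5605, -0.0437, 0.2621]
tool_rot: [3.141, 0.004, 3.036]
force: [0.1, 0.2, -2.3]
grip_width: 0.027
clock: 15.25
position: [0.5593, -0.0436, 0.2588]
tool_rot: [-3.14, 0.0, 1.776]
force: [0.4, 0.7, -2.0]
grip_width: 0.0269
pos [ 0.5593 -0.0436  0.2588] rpy [-3.1403e+00  1.0000e-04  1.7759e+00] w 0.0269 F [ 0.43  0.72 -1.98] t 15.25 q7 0.29
turn rv [-0.0013  0.0001 -0.0061] shift after turn mm [178.1  66.5  -1.2] shift now mm [178.5  65.4  -1.3]
```

```bash
python3 -m inch '[{"dx":14,"dy":5,"dz":0,"rx":0,"ry":0,"rz":-0.006,"hand":1},{"dx":27,"dy":10,"dz":0,"rx":0,"ry":0,"rz":0,"hand":1},{"dx":30,"dy":11,"dz":0,"rx":0,"ry":0,"rz":0,"hand":1},{"dx":30,"dy":11,"dz":0,"rx":0,"ry":0,"rz":0,"hand":1},{"dx":30,"dy":11,"dz":0,"rx":0,"ry":0,"rz":0,"hand":1},{"dx":25,"dy":10,"dz":0,"rx":0,"ry":0,"rz":0,"hand":1},{"dx":15,"dy":6,"dz":0,"rx":0,"ry":0,"rz":0,"hand":1},{"dx":7,"dy":2,"dz":0,"rx":0,"ry":0,"rz":0,"hand":1},{"dx":0,"dy":0,"dz":0,"rx":0,"ry":0,"rz":0,"hand":1},{"dx":0,"dy":0,"dz":0,"rx":0,"ry":0,"rz":0,"hand":1}]'
python3 - <<'E'
from h import *
go(.587,.1445,.26,np.radians(12.1))
for n in ("scene","top"):
    p,d=bot.grab_frame(n); cv2.imwrite(f"pics/{n}6.png",p[:,:,::-1]);np.save(f"pics/{n}6d.npy",d); P=cloud(n,d)
    hsv=cv2.cvtColor(p,cv2.COLOR_RGB2HSV)
    m=(hsv[...,0]>3)&(hsv[...,0]<18)&(hsv[...,1]>180)&(P[...,2]>.18)&(P[...,2]<.3)&(abs(P[...,1]-.145)<.08)&(abs(P[...,0]-.59)<.08)
    q=P[m]; print(n,len(q), q.min(0).round(3),q.max(0).round(3)) if len(q) else None
    if len(q)>10:
        h=cv2.minAreaRect((q[:,:2]*1000).astype(np.float32));print(h)
cv2.imwrite("pics/s6.png",cv2.resize(cv2.imread("pics/scene6.png")[60:240,150:350],None,fx=3.5,fy=3.5,interpolation=cv2.INTER_CUBIC))
E
```

```text
clock: 16.25
position: [0.5865, 0.1429, 0.2596]
tool_rot: [-3.141, 0.001, 1.784]
force: [0.5, -0.6, -2.2]
grip_width: 0.0269
pos [0.5865 0.1429 0.2596] rpy [-3.1414e+00  6.0000e-04  1.7838e+00] w 0.0269 F [ 0.52 -0.62 -2.23] t 16.25 q7 -0.03
turn rv [-0.0002  0.0006  0.0018] shift after turn mm [ 1.5  0.8 -0.4] shift now mm [ 1.5  0.8 -0.4]
scene 623 [0.558 0.111 0.193] [0.604 0.164 0.294]
((580.0350952148438, 136.9701385498047), (30.85625648498535, 58.363624572753906), 32.927734375)
top 186 [0.576 0.113 0.213] [0.603 0.13  0.292]
((589.535400390625, 122.95569610595703), (26.334556579589844, 16.894887924194336), 9.274470329284668)
```

View pics/s6.png

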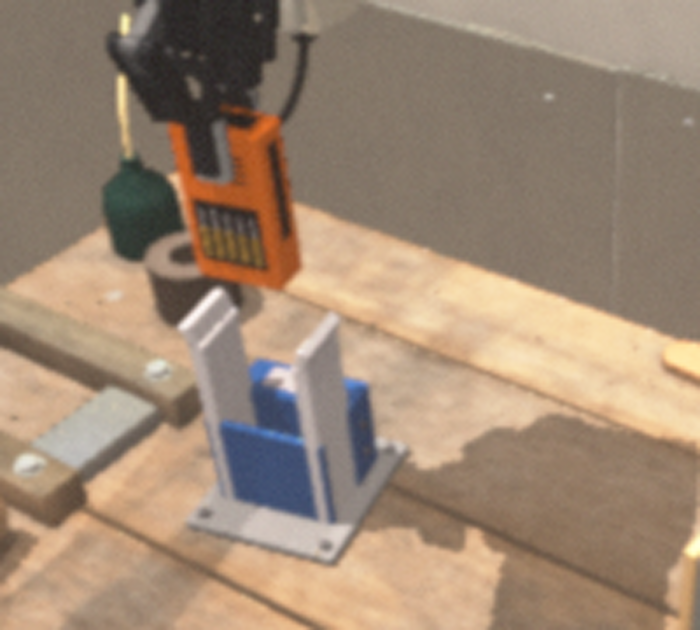

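The cassette hangs above the posts, roughly aligned (crop 240,200). I'll fit its box pose in both clouds and compare it with the dock measured by the same cameras.

```bash
cat > fit.py <<'E'
from h import *
from scipy.optimize import least_squares
H=np.array([.014,.028,.05])
def sdf(q):
    a=abs(q)-H; return np.linalg.norm(np.maximum(a,0),axis=1)+np.minimum(a.max(1),0)
def fit(q,x0):
    f=lambda x: sdf(R.from_euler('xyz',x[3:]).inv().apply(q-x[:3]))
    r=least_squares(f,x0,loss='soft_l1',f_scale=.001); return r.x,np.sqrt(np.median(r.fun**2))
E
python3 - <<'E'
from fit import *
for n in ("scene","top"):
    p=cv2.imread(f"pics/{n}6.png");d=np.load(f"pics/{n}6d.npy");P=cloud(n,d);hsv=cv2.cvtColor(p,cv2.COLOR_BGR2HSV)
    m=(hsv[...,0]>3)&(hsv[...,0]<18)&(hsv[...,1]>170)&(P[...,2]>.18)&(P[...,2]<.31)&(abs(P[...,1]-.145)<.08)&(abs(P[...,0]-.59)<.08)
    x,e=fit(P[m],[.587,.144,.24,0,0,np.radians(12)]); print(n,m.sum(),x[:3].round(4),np.degrees(x[3:]).round(2),e)
E
```

```text
scene 702 [0.5868 0.1425 0.2414] [-0.08 -0.03 12.65] 0.0005417967144370852
top 217 [0.5864 0.1431 0.2392] [-0.46  0.26 12.56] 0.00046040681983232357
```

```bash
python3 -m inch '[{"dx":1.5,"dy":0.5,"dz":0,"rx":0,"ry":0,"rz":0.003,"hand":1},{"dx":0,"dy":0,"dz":10,"rx":0,"ry":0,"rz":0,"hand":1},{"dx":0,"dy":0,"dz":10,"rx":0,"ry":0,"rz":0,"hand":1},{"dx":0,"dy":0,"dz":10,"rx":0,"ry":0,"rz":0,"hand":1},{"dx":0,"dy":0,"dz":5,"rx":0,"ry":0,"rz":0,"hand":1},{"dx":0,"dy":0,"dz":5,"rx":0,"ry":0,"rz":0,"hand":1},{"dx":0,"dy":0,"dz":5,"rx":0,"ry":0,"rz":0,"hand":1},{"dx":0,"dy":0,"dz":5,"rx":0,"ry":0,"rz":0,"hand":1},{"dx":0,"dy":0,"dz":0,"rx":0,"ry":0,"rz":0,"hand":1}]'
python3 -m inch '[{"dx":0,"dy":0,"dz":10,"rx":0,"ry":0,"rz":0,"hand":1},{"dx":0,"dy":0,"dz":10,"rx":0,"ry":0,"rz":0,"hand":1},{"dx":0,"dy":0,"dz":10,"rx":0,"ry":0,"rz":0,"hand":1},{"dx":0,"dy":0,"dz":10,"rx":0,"ry":0,"rz":0,"hand":1},{"dx":0,"dy":0,"dz":0,"rx":0,"ry":0,"rz":0,"hand":1}]'
python3 - <<'E'
from fit import *
go(.587,.1445,.165,np.radians(12.1))
print(bot.observe()['moment'].round(2))
for n in ("scene","top"):
    p,d=bot.grab_frame(n); cv2.imwrite(f"pics/{n}7.png",p[:,:,::-1]);P=cloud(n,d);hsv=cv2.cvtColor(p,cv2.COLOR_RGB2HSV)
    m=(hsv[...,0]>3)&(hsv[...,0]<18)&(hsv[...,1]>170)&(P[...,2]>.08)&(P[...,2]<.21)&(abs(P[...,1]-.145)<.08)&(abs(P[...,0]-.59)<.08)
    x,e=fit(P[m],[.587,.144,.145,0,0,np.radians(12)]); print(n,m.sum(),x[:3].round(4),np.degrees(x[3:]).round(2),e)
cv2.imwrite("pics/s7.png",cv2.resize(cv2.imread("pics/scene7.png")[110:230,170:300],None,fx=5,fy=5,interpolation=cv2.INTER_CUBIC))
E
```

```text
clock: 17.25
position: [0.5865, 0.1457, 0.209]
tool_rot: [-3.141, 0.0, 1.782]
force: [-0.9, 0.5, -1.2]
grip_width: 0.0268
clock: 17.75
position: [0.586, 0.1456, 0.1679]
tool_rot: [-3.139, 0.0, 1.781]
force: [-0.2, -0.7, -0.9]
grip_width: 0.027
pos [0.586  0.1456 0.1679] rpy [-3.1392e+00  3.0000e-04  1.7815e+00] w 0.027 F [-0.25 -0.74 -0.92] t 17.75 q7 -0.02
turn rv [-0.0024  0.0003 -0.0005] shift after turn mm [-1.3  0.8  2.9] shift now mm [-1.3  0.8  2.8]
[-0.01  0.   -0.02]
scene 431 [0.5861 0.1454 0.1498] [1.000e-02 2.500e-01 1.221e+01] 0.0005307010982090708
top 151 [0.5858 0.1462 0.1483] [-0.27  0.35 13.1 ] 0.0005116384578638389
```

View pics/s7.png

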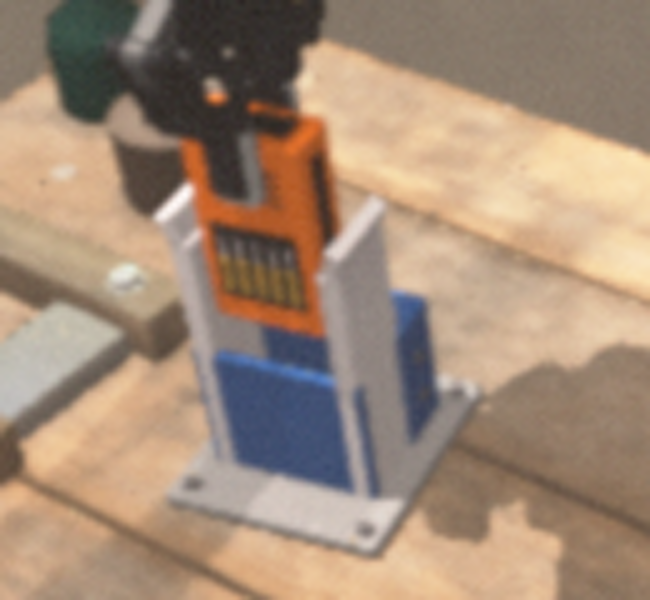

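The foot is between the posts with no contact force. The fit says about 1.4 mm too far along tool x and 0.6 mm short along tool y, so I'll correct that and enter the well.

```bash
python3 -m inch '[{"dx":-1.4,"dy":0.7,"dz":5,"rx":0,"ry":0,"rz":0,"hand":1},{"dx":0,"dy":0,"dz":8,"rx":0,"ry":0,"rz":0,"hand":1},{"dx":0,"dy":0,"dz":5,"rx":0,"ry":0,"rz":0,"hand":1},{"dx":0,"dy":0,"dz":4,"rx":0,"ry":0,"rz":0,"hand":1},{"dx":0,"dy":0,"dz":4,"rx":0,"ry":0,"rz":0,"hand":1},{"dx":0,"dy":0,"dz":0,"rx":0,"ry":0,"rz":0,"hand":1}]'
python3 -m inch '[{"dx":0,"dy":0,"dz":5,"rx":0,"ry":0,"rz":0,"hand":1},{"dx":0,"dy":0,"dz":0,"rx":0,"ry":0,"rz":0,"hand":1}]'
```

```text
clock: 18.45
position: [0.5875, 0.1445, 0.143]
tool_rot: [-3.141, 0.0, 1.781]
force: [-0.3, 0.7, -1.2]
grip_width: 0.027
clock: 18.65
position: [0.5875, 0.1446, 0.1381]
tool_rot: [-3.141, 0.0, 1.781]
force: [-0.4, 0.1, -2.5]
grip_width: 0.0269
```

No contact; the foot is below the wall tops. I'll go on down to the carriage.

```bash
python3 -m inch '[{"dx":0,"dy":0,"dz":7,"rx":0,"ry":0,"rz":0,"hand":1},{"dx":0,"dy":0,"dz":7,"rx":0,"ry":0,"rz":0,"hand":1},{"dx":0,"dy":0,"dz":6,"rx":0,"ry":0,"rz":0,"hand":1},{"dx":0,"dy":0,"dz":0,"rx":0,"ry":0,"rz":0,"hand":1}]'
python3 -m inch '[{"dx":0,"dy":0,"dz":4,"rx":0,"ry":0,"rz":0,"hand":1},{"dx":0,"dy":0,"dz":0,"rx":0,"ry":0,"rz":0,"hand":1}]'
python3 -c "
from h import *
go(.587,.1445,.165,np.radians(12.1))"
```

```text
clock: 19.05
position: [0.5872, 0.1444, 0.1175]
tool_rot: [-3.14, 0.0, 1.781]
force: [-0.0, 0.0, -2.0]
grip_width: 0.0268
clock: 19.25
position: [0.5878, 0.1446, 0.1144]
tool_rot: [3.141, 0.0, 1.781]
force: [-2.2, -0.2, 2.1]
grip_width: 0.0269
pos [0.5878 0.1446 0.1144] rpy [3.1414e+00 1.0000e-04 1.7815e+00] w 0.0269 F [-2.18 -0.2   2.07] t 19.25 q7 -0.0
turn rv [ 0.0002  0.0001 -0.0005] shift after turn mm [  0.1  -0.8 -50.6] shift now mm [  0.1  -0.8 -50.6]
```

Spring felt: carriage contact near TCP 0.1155. I'll press in stages with a firmer grip, aiming for TCP about 0.0868.

```bash
python3 -m inch '[{"dx":0,"dy":0,"dz":0,"rx":0,"ry":0,"rz":0,"hand":1},{"dx":0,"dy":0,"dz":4,"rx":0,"ry":0,"rz":0,"hand":1},{"dx":0,"dy":0,"dz":5,"rx":0,"ry":0,"rz":0,"hand":1},{"dx":0,"dy":0,"dz":5,"rx":0,"ry":0,"rz":0,"hand":1},{"dx":0,"dy":0,"dz":5,"rx":0,"ry":0,"rz":0,"hand":1},{"dx":0,"dy":0,"dz":0,"rx":0,"ry":0,"rz":0,"hand":1}]' 100
python3 -m inch '[{"dx":0,"dy":0,"dz":4,"rx":0,"ry":0,"rz":0,"hand":1},{"dx":0,"dy":0,"dz":2,"rx":0,"ry":0,"rz":0,"hand":1},{"dx":0,"dy":0,"dz":0,"rx":0,"ry":0,"rz":0,"hand":1}]'
python3 -m inch '[{"dx":0,"dy":0,"dz":1,"rx":0,"ry":0,"rz":0,"hand":1},{"dx":0,"dy":0,"dz":0,"rx":0,"ry":0,"rz":0,"hand":1}]'
```

```text
clock: 19.85
position: [0.5879, 0.1446, 0.0953]
tool_rot: [3.141, -0.0, 1.781]
force: [0.1, -0.5, 4.0]
grip_width: 0.0267
clock: 20.15
position: [0.5879, 0.1446, 0.0894]
tool_rot: [3.141, 0.0, 1.781]
force: [0.3, -0.8, 3.4]
grip_width: 0.0264
clock: 20.35
position: [0.5879, 0.1446, 0.0886]
tool_rot: [3.141, 0.0, 1.781]
force: [0.5, -0.0, 4.0]
grip_width: 0.0264
```

```bash
python3 -m inch '[{"dx":0,"dy":0,"dz":1,"rx":0,"ry":0,"rz":0,"hand":1},{"dx":0,"dy":0,"dz":0,"rx":0,"ry":0,"rz":0,"hand":1}]'
python3 -m inch '[{"dx":0,"dy":0,"dz":0.8,"rx":0,"ry":0,"rz":0,"hand":1},{"dx":0,"dy":0,"dz":0,"rx":0,"ry":0,"rz":0,"hand":1}]'
python3 - <<'E'
from fit import *
for n in ("scene",):
    p,d=bot.grab_frame(n); cv2.imwrite(f"pics/{n}8.png",p[:,:,::-1]);P=cloud(n,d);hsv=cv2.cvtColor(p,cv2.COLOR_RGB2HSV)
    m=(hsv[...,0]>3)&(hsv[...,0]<18)&(hsv[...,1]>170)&(P[...,2]>.03)&(P[...,2]<.21)&(abs(P[...,1]-.145)<.06)&(abs(P[...,0]-.59)<.06)
    x,e=fit(P[m],[.587,.144,.068,0,0,np.radians(12)]); print(n,m.sum(),x[:3].round(4),np.degrees(x[3:]).round(2),e)
cv2.imwrite("pics/s8.png",cv2.resize(cv2.imread("pics/scene8.png")[110:230,170:300],None,fx=5,fy=5,interpolation=cv2.INTER_CUBIC))
E
```

```text
clock: 20.55
position: [0.5879, 0.1446, 0.0876]
tool_rot: [3.141, -0.0, 1.781]
force: [1.5, -0.5, 4.3]
grip_width: 0.027
clock: 20.75
position: [0.5879, 0.1446, 0.0868]
tool_rot: [3.141, 0.0, 1.781]
force: [2.1, -0.1, 4.1]
grip_width: 0.0262
scene 101 [0.5893 0.1408 0.0688] [ 0.98 -0.2  12.68] 0.0005319373654883615
```

View pics/s8.png

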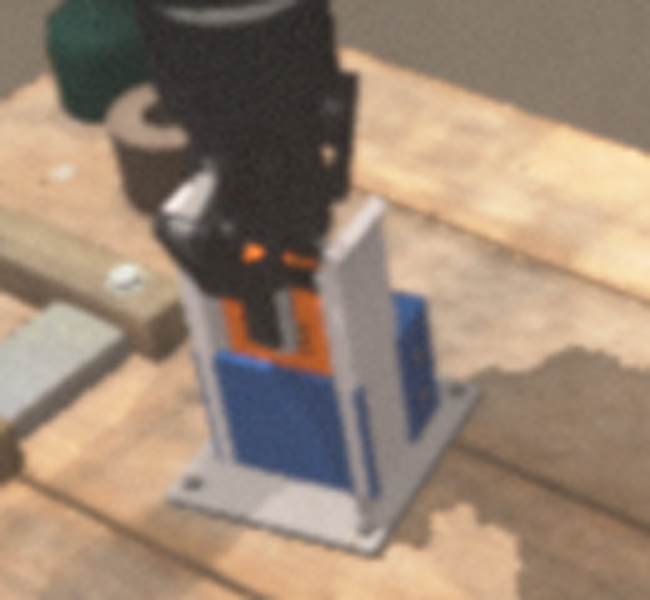

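The cassette is deep in the well with fingertips (crop 285,340) just above the front wall. I'll press on to feel the hard stop, so the press is surely past 27.5 mm.

```bash
python3 -m inch '[{"dx":0,"dy":0,"dz":0.7,"rx":0,"ry":0,"rz":0,"hand":1},{"dx":0,"dy":0,"dz":0,"rx":0,"ry":0,"rz":0,"hand":1}]'
python3 -m inch '[{"dx":0,"dy":0,"dz":0.6,"rx":0,"ry":0,"rz":0,"hand":1},{"dx":0,"dy":0,"dz":0,"rx":0,"ry":0,"rz":0,"hand":1}]'
```

```text
clock: 21.0
position: [0.5879, 0.1446, 0.0864]
tool_rot: [3.141, -0.0, 1.781]
force: [0.9, -0.1, 9.7]
grip_width: 0.0265
clock: 21.2
position: [0.588, 0.1447, 0.0864]
tool_rot: [3.141, -0.0, 1.781]
force: [-1.5, -1.6, 18.6]
grip_width: 0.0268
```

Hard stop at TCP 0.0864, so latched should be about 0.1004. I'll rise with it to just below that and let go.

```bash
python3 -m inch '[{"dx":0,"dy":0,"dz":-4,"rx":0,"ry":0,"rz":0,"hand":1},{"dx":0,"dy":0,"dz":-4,"rx":0,"ry":0,"rz":0,"hand":1},{"dx":0,"dy":0,"dz":-3,"rx":0,"ry":0,"rz":0,"hand":1},{"dx":0,"dy":0,"dz":-2,"rx":0,"ry":0,"rz":0,"hand":1},{"dx":0,"dy":0,"dz":0,"rx":0,"ry":0,"rz":0,"hand":1}]'
python3 -m inch '[{"dx":0,"dy":0,"dz":-1,"rx":0,"ry":0,"rz":0,"hand":1},{"dx":0,"dy":0,"dz":0,"rx":0,"ry":0,"rz":0,"hand":1}]'
```

```text
clock: 21.7
position: [0.5876, 0.1446, 0.0987]
tool_rot: [-3.141, -0.0, 1.781]
force: [-0.2, -0.1, 3.8]
grip_width: 0.0267
clock: 21.9
position: [0.5876, 0.1446, 0.0994]
tool_rot: [-3.141, -0.0, 1.781]
force: [-0.0, -0.3, 1.7]
grip_width: 0.0267
```

```bash
python3 -m inch '[{"dx":0,"dy":0,"dz":0,"rx":0,"ry":0,"rz":0,"hand":0},{"dx":0,"dy":0,"dz":0,"rx":0,"ry":0,"rz":0,"hand":0},{"dx":0,"dy":0,"dz":0,"rx":0,"ry":0,"rz":0,"hand":-0.5},{"dx":0,"dy":0,"dz":0,"rx":0,"ry":0,"rz":0,"hand":-0.5},{"dx":0,"dy":0,"dz":0,"rx":0,"ry":0,"rz":0,"hand":-0.5}]'
python3 -m inch '[{"dx":0,"dy":0,"dz":-8,"rx":0,"ry":0,"rz":0,"hand":-0.5},{"dx":0,"dy":0,"dz":-20,"rx":0,"ry":0,"rz":0,"hand":-0.5},{"dx":0,"dy":0,"dz":-30,"rx":0,"ry":0,"rz":0,"hand":-0.5},{"dx":0,"dy":0,"dz":-40,"rx":0,"ry":0,"rz":0,"hand":-0.5},{"dx":0,"dy":0,"dz":-40,"rx":0,"ry":0,"rz":0,"hand":-0.5},{"dx":0,"dy":0,"dz":-30,"rx":0,"ry":0,"rz":0,"hand":-0.5},{"dx":0,"dy":0,"dz":0,"rx":0,"ry":0,"rz":0,"hand":-0.5}]'
python3 - <<'E'
from fit import *
for n in ("scene","top"):
    p,d=bot.grab_frame(n); cv2.imwrite(f"pics/{n}9.png",p[:,:,::-1]);P=cloud(n,d);hsv=cv2.cvtColor(p,cv2.COLOR_RGB2HSV)
    m=(hsv[...,0]>3)&(hsv[...,0]<18)&(hsv[...,1]>170)&(P[...,2]>.03)&(P[...,2]<.21)&(abs(P[...,1]-.145)<.06)&(abs(P[...,0]-.59)<.06)
    if m.sum()>20:
        x,e=fit(P[m],[.587,.144,.08,0,0,np.radians(12)]); print(n,m.sum(),x[:3].round(4),np.degrees(x[3:]).round(2),e, 'top z',np.percentile(P[m][:,2],[50,90,95]).round(4))
    for nm,(a,b,s) in dict(green=(45,85,100)).items():
        m=(hsv[...,0]>a)&(hsv[...,0]<b)&(hsv[...,1]>s)&(P[...,2]>.105)&(P[...,2]<.118)&(abs(P[...,0]-.6)<.06)&(abs(P[...,1]+.22)<.1)
        q=P[m]; print(nm,len(q),cv2.minAreaRect((q[:,:2]*1000).astype(np.float32)) if len(q)>3 else'')
cv2.imwrite("pics/s9.png",cv2.resize(cv2.imread("pics/scene9.png")[110:290,160:440],None,fx=2.8,fy=2.8,interpolation=cv2.INTER_CUBIC))
E
```

```text
clock: 22.4
position: [0.5877, 0.1446, 0.0994]
tool_rot: [-3.141, 0.0, 1.781]
force: [0.5, -0.8, 0.0]
grip_width: 0.0642
clock: 23.1
position: [0.5893, 0.1448, 0.2723]
tool_rot: [3.135, -0.001, 1.781]
force: [0.2, 0.1, -0.9]
grip_width: 0.0642
scene 343 [0.5889 0.1399 0.0826] [-0.55 -0.57 11.99] 0.0006270342025497082 top z [0.1172 0.1324 0.1328]
green 269 ((600.84814453125, -266.465576171875), (27.245878219604492, 57.099693298339844), 84.73199462890625)
top 157 [0.5863 0.1465 0.0801] [-0.43  1.07 12.29] 0.0006756240209865247 top z [0.1294 0.1318 0.1327]
green 281 ((601.3540649414062, -264.5379943847656), (28.044246673583984, 56.2325439453125), 83.21366882324219)
```

View pics/s9.png

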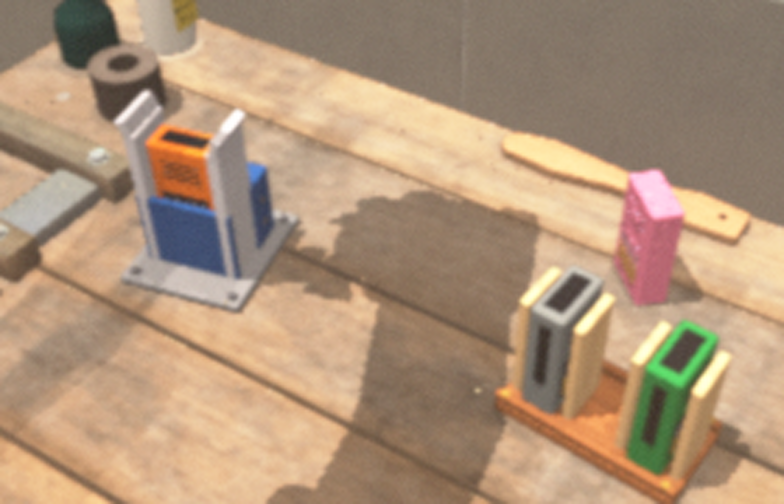

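The cassette stands upright in the well (crop 180,165) with its top about 130–132 mm above the bench. That is the latched height; popped up it would be 146. Grey and green stand in their slots and the hand is clear, so I'm handing in.

```bash
python3 -m inch '[{"dx":0,"dy":0,"dz":0,"rx":0,"ry":0,"rz":0,"hand":-0.5},{"dx":0,"dy":0,"dz":0,"rx":0,"ry":0,"rz":0,"hand":-0.5}]'; python3 -c "
from workcell import bot
print(bot.job_done(), bot.observe()['clock'])"
```

```text
clock: 23.4
position: [0.5873, 0.1445, 0.2665]
tool_rot: [-3.14, 0.0, 1.781]
force: [0.1, -0.5, -0.2]
grip_width: 0.0638
the job is handed in; nothing more can be done
the job is handed in; nothing more can be done
```

The orange cassette is in the dock and stayed down latched after I let go. I handed the job in at about 23.4 s of the 64 s allowed; it reports no verdict.

- **Steps:** I lifted it from the rack by its narrow ends and stood it upright on the bare bench. After letting go, I took it again by its broad faces and lowered it into the well. I pressed it to the hard stop, rose about 13 mm with it and let go.
- **Latch:** the depth fits put its centre at 80 mm (top camera) and 83 mm (scene camera, which reads about 2 mm high). Its top is about 130–132 mm above the bench, which is the latched height, and its tilt is about 1° or less.
- **Centring (cameras disagree):** in y the scene camera's fit differs from the top camera's by about 6 mm, with much of the cassette hidden behind the walls. The top camera's fit and the tool position at release both put it within 2 mm of the dock centre.
- **Other cassettes:** green measured within about 2 mm of where it started. Grey I checked only by eye, and it stands in its slot. The robot was clear of everything at the end.

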